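Snug the adjustable wrench on the tap's nut and tighten it

ROBOT

A 7-joint arm with a two-finger parallel gripper is mounted at the origin on the work surface. World frame = base frame: x ahead of the robot, y to its left, z up, the work surface at z = 0. Lengths are in m, angles in rad, forces in N, time in s.
With the tool pointing down it reaches from about 0.35 to 0.9 m from the base axis. Payload 7.2 kg.
Tool frame: the origin (TCP) lies at the centre of the arm's flange, where the gripper is bolted on; the fingertips stand 182 mm ahead of it and the grasp point (between the pads) lies 163 mm ahead of it; z points along the fingers, y is the line along which they close (so a half turn about z gives the same grasp; the last joint's range is limited). The gripper opens to 88 mm and grips with 3 to 60 N. Pads are 20 mm wide; open, the fingers measure 115 mm over their backs; the gripper's body (75 mm by 178 mm) begins 61 mm behind the grasp point.
Start: joints at [1.197, 0.411, -0.013, 1.596, 0.006, 1.134, -0.082], TCP at [0.188, -0.596, 0.405] pointing down, gripper open.
Joint ranges: [-2.95, 2.95], [-0.29, 1.99], [-1.47, 1.44], [0.14, 2.54], [-1.03, 4.17], [0.13, 1.85], [-2.86, 2.86]. Speed limits (rad/s): [2.39, 2.39, 3.01, 3.01, 3.14, 3.14, 3.14].

INTERFACE

Orientations are given as a unit quaternion [w, x, y, z].
In Python, from workcell import get_obs, capture, sign_off gives the robot as it stands.
- The arm moves only by the tool apply_moves, never from a script. Its argument "plan" is a list that holds one entry, the list of rows, each a list of 5 numbers: the shift along the tool's x, y, z in cm, then the turn about the tool's z in rad, then the opening, from 0 (shut) to 1 (fully open). In form: [[[tx, ty, tz, twist, jaw], ...]]. A call has 1 to 20 rows; each row is the pose to reach, as a shift and turn from the pose commanded when the call began, along the tool's axes at that moment; what a row does not reach only later rows make up. A row lasts 1/12 s, in which the tool goes at most 41.7 mm and 7.16 degrees, less where a joint would pass 70% of its speed; a pose out of reach is approached as far as the arm can. A call with a gripper value outside its range is refused whole. The fingers move at their own pace and stop on an object; "newtons" is the grip in N (left out, the last holds). Time passes only in rows, so rows that repeat a pose let the fingers close. It gives the time, the measured TCP pose, the force, the opening and the grip force at its end, in the units of the state.
- get_obs(): the state, without advancing time (a new reading comes with each control period).
- capture(name): name is "scene" or "top" or "wrist"; returns a dict with "pixels" (420x560x3 uint8, blue, green, red), "depth" (420x560 float32, m along the optical axis (not along the pixel's ray), 0 where there is no reading), "K" (3x3 intrinsics, pixels), "pose" (4x4, takes a point from camera to world coordinates). Camera axes: x right, y down, z forward; pixel columns grow to the right and rows downward; lengths in m; the calibration is good to about 2 mm. A picture is of the moment at which its call begins.
- sign_off(): hands the job in; it is judged then, once.
The state is a dict: "time_s": time; "joint_positions": joint angles; "qvel": joint speeds; "effort": joint torques, N m; "tool_pos": TCP position; "orientation": TCP orientation; "contact_force": force on the tool from outside, world axes, zero at the start; "moment": the same for the moment, N m; "width": finger opening in m; "grasp_force": force on a finger pad.
Only numpy, scipy, OpenCV 4.12 (cv2) and the standard library are available. Lean on these libraries where they do the work, as an engineer would, in place of code of your own. Each camera call takes 0.05 s, during which the arm holds its last target. There are 200 camera calls.

TASK

The little tap is loose at its foot. The adjustable wrench already lies around the tap's brass hex nut, but its jaws stand far too wide: roll its worm wheel until the jaws just fit the nut, without turning the nut yet, then swing the wrench clockwise (seen from above) until the nut comes up against its stop. Let go and leave the wrench lying flat and snug on the nut; never bear on the tap, nut or basin with the fingers, and do not shove the other things on the counter.

Things in the scene. Friction and masses are not known exactly. Their poses are not given: they have to be found in the camera images.
- wrench: Adjustable wrench, 226 mm, loose, flat on the tap's flange and the basin's rim, jaws' underside 46 mm up. x: from handle to jaws; y: the way the jaws open; z up. Origin on the jaws' underside, below the nut's centre when the fixed jaw touches the nut. Jaws 18 mm thick, 14 mm along x, y -46 to +18; fixed jaw's inner face at x +20. Shank (14 mm) and red handle (20 mm wide, x -100 to -192, z -12 to +18) run along y -36. 0.5 kg.
- worm_center (a point): Centre of the worm wheel: knurled dark steel roller around the shank, 32 mm in diameter, 32 mm long (x -64 to -96, y -36, z 9 in the wrench's frame), 51 mm above the basin's floor, 40 mm free on either side. Rolls about the wrench's x axis. Stiff (0.25 N m): pinch it across its sides, along the wrench's y, and swing the tilted tool about its axis, with a new grip for each stroke.
- worm (a joint): Angle of the worm wheel in rad. It grows as the jaws close: the top of the wheel then moves towards the wrench's +y, the side to which the jaws open. Each rad closes the jaws by 5 mm. It stays where it is left.
- jaw (a joint): Travel of the sliding jaw (dark steel) in m, moved by the worm only. 0: jaws 60 mm apart; the gap is 60 mm minus this. Starts between 0 and 8 mm; near 20 mm the jaws are snug on the nut and close no further.
- handle_grip (a point): Point in the handle, 55 mm above the counter, x -165, y -36, z 9 mm in the wrench's frame: a good place to pinch the 20 mm wide handle, about 28 mm outside the basin's rim, handle top 9 mm above this point.
- nut_center (a point): Centre of the brass hex nut, on the tap's fixed vertical axis, 56 mm above the counter. Nut: 40 mm across flats, 46 across corners, 20 mm high. A steel pillar 22 to 32 mm thick rises from it to 156 mm above the counter, with a spout pointing along this point's x.
- nut_flat (a point): Centre of one of the nut's six flats, turning with the nut; x is the flat's outward normal, z up. It is the flat facing away from the handle. The jaws fit when the wrench's x axis is square to it; at the start it is so within about 0.14 rad.
- nut (a joint): Angle of the nut in rad, growing clockwise seen from above (tightening). Starts between 0 and 0.16, drags with about 0.3 N m, hard stop at 0.90.
- tap: The tap with its round steel drip basin, fixed to the counter: basin 282 mm across, rim 34 mm high and 6 mm thick, floor 4 mm thick. Origin on the counter, on the tap's axis; x along the spout. Below the nut is a flange 88 mm across, top 46 mm above the counter.
- kettle: Stainless kettle, 160 mm across, 205 mm high, at the left; black handle. Bystander; origin at the middle of its underside.
- mug_a: Blue enamel mug, 82 mm across, 80 mm high, at the right. Bystander; origin at the middle of its underside.
- mug_b: The other blue enamel mug, same size. Bystander; origin at the middle of its underside.
- canister: Red plastic canister with screw lid, 106 mm across, 131 mm high, far right. Bystander; origin at the middle of its underside.
- saucer: Green melamine saucer, 140 mm across, 18 mm high, at the left. Bystander; origin at the middle of its underside.
- teaspoon: Steel teaspoon, 140 mm long, beside the saucer. Bystander; origin at the middle of its underside.
- soap: Yellow washing-up bottle, 60 mm across, 190 mm high, behind the basin on the left. Bystander; origin at the middle of its underside.
Things that resemble listed ones, but are neither listed nor needed, are in the scene too. Leave any orange look-alike of the wrench alone.

How it is judged:
By the outcome, as a careful person would: the job done as asked, in the order asked, and still so for the second after the job is handed in, with the robot touching nothing.
It also fails if it takes over 72 s, if anything falls off the work surface, if the arm or the gripper's body presses on something with over 40 N, if the wrist force passes 120 N, or if a joint passes its speed limit or range.

## Working session

There is one attempt and no reset: what is moved stays moved. The work goes in short steps, Python scripts to look and compute and a tool call to move; the robot and the scene stay as the last step left them, time stands still between calls to the robot, and variables do not carry over. Pictures are saved under pics/ and viewed, at most 10 in all, crops included, and the job is handed in when it is done.

Besides the shell and the picture viewer there is one more tool, called after "Request:" as name(argument=value, ...), one argument or row to a line, values as JSON. apply_moves: Moves the arm, as the interface text tells. Its arguments: {"type":"object","properties":{"plan":{"type":"array"},"newtons":{"type":"number"}},"required":["plan"]}

```bash
ls; mkdir -p pics
python3 - <<'E'
from workcell import get_obs,capture
import cv2,numpy as np
for n in("scene","top"):
    c=capture(n);cv2.imwrite(f"pics/{n}0.png",c["pixels"]);np.savez(f"{n}0.npz",**c);print(n,c["K"].round(1).tolist(),c["pose"].round(3).tolist())
o=get_obs();print(o)
E
```

```text
pics
scene [[451.7, 0.0, 272.3], [0.0, 451.7, 203.7], [0.0, 0.0, 1.0]] [[-0.061, 0.736, -0.674, 1.272], [0.998, 0.058, -0.026, 0.03], [0.02, -0.674, -0.738, 0.984], [0.0, 0.0, 0.0, 1.0]]
top [[401.2, 0.0, 281.1], [0.0, 401.2, 208.6], [0.0, 0.0, 1.0]] [[-0.004, -0.99, 0.142, 0.275], [-1.0, 0.005, 0.003, -0.0], [-0.003, -0.142, -0.99, 1.262], [0.0, 0.0, 0.0, 1.0]]
{'time_s': 0.1, 'joint_positions': array([ 1.19677621,  0.41184741, -0.01268296,  1.59693002,  0.005609  ,
        1.13430005, -0.08218309]), 'qvel': array([ 1.36992645e-05, -1.51775291e-03, -9.97641572e-04, -1.20360569e-03,
       -9.15963152e-04, -2.29752304e-03, -6.97285114e-04]), 'effort': array([ 4.63899007e-03, -5.89088809e+01,  6.44089356e-01, -2.91706824e+01,
       -5.39524038e-02,  1.43733312e-02,  9.48675165e-05]), 'tool_pos': array([ 0.18808372, -0.59583919,  0.40388842]), 'orientation': array([-7.04389868e-04,  9.88330377e-01,  1.52323803e-01, -1.70130776e-04]), 'contact_force': array([-0.79361612, -0.18368451,  0.39485516]), 'moment': array([-0.02962688,  0.02454618,  0.03048894]), 'grasp_force': 0.0, 'width': 0.08796310459599263}
```

View pics/scene0.png

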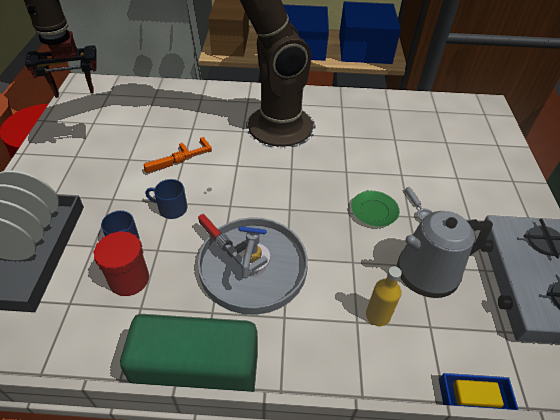

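View pics/top0.png

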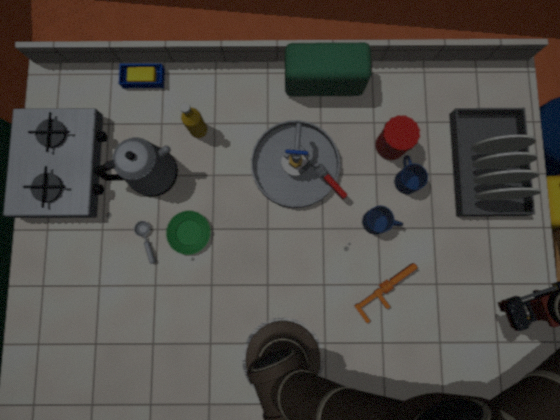

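Scene view: the red handle runs from about (203,220) to (228,240), with the basin centred near (252,263). Top view: the basin is at (296,164), the handle runs from (325,175) to (345,196), and the tap has a blue lever and a spout pointing up in the image. The orange look-alike is at (385,290), well clear.

```bash
cat > h.py <<'E'
import numpy as np,cv2
def load(n):return dict(np.load(n))
def world(c):
    h,w=c["depth"].shape;v,u=np.mgrid[:h,:w];d=c["depth"];K=c["K"]
    p=np.stack([(u-K[0,2])/K[0,0]*d,(v-K[1,2])/K[1,1]*d,d],-1)
    return p@c["pose"][:3,:3].T+c["pose"][:3,3]
def ray(c,uv,z):
    uv=np.atleast_2d(uv).astype(float);d=np.c_[uv,np.ones(len(uv))]@np.linalg.inv(c["K"]).T@c["pose"][:3,:3].T
    o=c["pose"][:3,3];return o+d*((z-o[2])/d[:,2])[:,None]
def hsv(c):return cv2.cvtColor(c["pixels"],cv2.COLOR_BGR2HSV)
def proj(c,p):
    q=(np.atleast_2d(p)-c["pose"][:3,3])@c["pose"][:3,:3];q=q@c["K"].T;return q[:,:2]/q[:,2:]
def red(c,W,lo=(.35,-.3),hi=(.72,.02)):
    H=hsv(c);m=((H[...,0]<6)|(H[...,0]>174))&(H[...,1]>150)&(H[...,2]>60)&(c["depth"]>0)
    return m&(W[...,0]>lo[0])&(W[...,0]<hi[0])&(W[...,1]>lo[1])&(W[...,1]<hi[1])&(W[...,2]<.1)
E
python3 - <<'E'
from h import *
for n in("top","scene"):
    c=load(n+"0.npz");W=world(c);m=red(c,W)
    k,l,s,_=cv2.connectedComponentsWithStats(m.astype(np.uint8))
    for i in range(1,k):
        if s[i,4]<30:continue
        P=W[l==i];top=P[P[:,2]>np.percentile(P[:,2],60)-.004]
        ct=top[:,:2].mean(0);_,_,V=np.linalg.svd(top[:,:2]-ct);pr=(top[:,:2]-ct)@V[0]
        print(n,s[i],P[:,2].min().round(3),np.median(P[:,2]).round(3),P[:,2].max().round(3),"mean",ct.round(4),"dir",V[0].round(3),pr.min().round(3),pr.max().round(3))
    H=hsv(c)
    b=(H[...,0]>12)&(H[...,0]<30)&(H[...,1]>90)&(abs(W[...,0]-.4)<.3)&(abs(W[...,1])<.15)&(W[...,2]>.03)&(W[...,2]<.09)
    if b.any():print("brass",b.sum(),W[b].mean(0).round(4),np.argwhere(b).mean(0))
    r=(abs(W[...,2]-.034)<.004)&(abs(W[...,0]-.42)<.35)&(abs(W[...,1]+.03)<.25)
    P=W[r][:,:2]
    # rim circle fit robustly
    cc=np.median(P,0)
    for _ in range(15):
        d=np.linalg.norm(P-cc,axis=1);Q=P[abs(d-.138)<(.03 if _<6 else .007)]
        A=np.c_[2*Q,np.ones(len(Q))];x=np.linalg.lstsq(A,(Q**2).sum(1),rcond=None)[0];cc=x[:2]
    print("basin",cc.round(4),np.sqrt(x[2]+cc@cc).round(4),len(Q))
    u=proj(c,[cc[0],cc[1],.06])[0].astype(int);x0,y0=u-[65,50]
    cv2.imwrite(f"pics/{n}_crop.png",cv2.resize(c["pixels"][y0:y0+100,x0:x0+130],None,fx=6,fy=6,interpolation=cv2.INTER_CUBIC));print(x0,y0)
E
```

```text
top [324 175  22  23 157] 0.053 0.062 0.069 mean [ 0.5166 -0.1617] dir [-0.757 -0.654] -0.043 0.043
brass 64 [ 0.5882 -0.0388  0.0691] [162.40625  294.515625]
basin [ 0.5978 -0.0425] 0.1372 452
230 110
scene [199 214  22  23 171] 0.058 0.063 0.068 mean [ 0.521  -0.1644] dir [0.747 0.665] -0.045 0.042
brass 101 [ 0.6091 -0.0356  0.0659] [254.41584158 254.99009901]
basin [ 0.5999 -0.0427] 0.1372 710
187 202
```

View pics/top_crop.png

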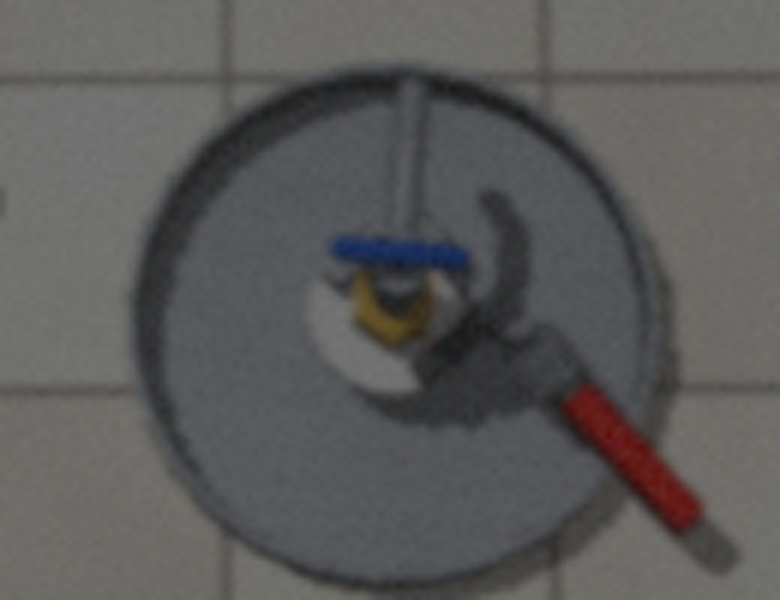

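The top crop shows the wrench's red handle from (590,395) to (690,525). The dark worm and sliding-jaw area is around (440–540,350), with the brass nut at (395,305). I'll move above the handle at the present height, lining the tool's x up with the wrench.

Request:
apply_moves(
  plan=[
    [[3,-2.1,0,-0.05,1],[6,-4.2,0,-0.1,1],[9,-6.3,0,-0.15,1],[12,-8.4,0,-0.2,1],[15,-10.5,0,-0.25,1],[18,-12.6,0,-0.3,1],[21,-14.7,0,-0.35,1],[24,-16.8,0,-0.4,1],[27,-18.9,0,-0.41,1],[30,-21,0,-0.41,1],[33,-23.1,0,-0.41,1],[36,-25.2,0,-0.41,1],[39,-27.3,0,-0.41,1],[42,-29.5,0,-0.41,1],[44.8,-31.6,0,-0.41,1],[44.8,-31.6,0,-0.41,1],[44.8,-31.6,0,-0.41,1],[44.8,-31.6,0,-0.41,1]],
  ],
)

```text
time_s: 1.6
tool_pos: [0.5199, -0.1603, 0.4042]
orientation: [-0.0, 0.937, 0.35, -0.001]
contact_force: [0.1, -1.0, 0.4]
width: 0.0876
grasp_force: 0.0
```

Run:
```python
from workcell import get_obs,capture
from h import *
c=capture("wrist");cv2.imwrite("pics/w1.png",c["pixels"]);np.savez("w1.npz",**c);print(c["K"].round(1).tolist(),c["pose"].round(3).tolist())
c2=capture("top");np.savez("t1.npz",**c2)
o=get_obs();print(o["time_s"],o["tool_pos"],o["orientation"],o["joint_positions"].round(2))
```

```text
[[328.0, 0.0, 278.5], [0.0, 328.0, 210.9], [0.0, 0.0, 1.0]] [[0.656, -0.72, -0.228, 0.582], [-0.755, -0.625, -0.197, -0.106], [-0.0, 0.301, -0.954, 0.385], [0.0, 0.0, 0.0, 1.0]]
1.7 [ 0.51950166 -0.1612412   0.40440079] [ 1.27855193e-04  9.37022275e-01  3.49269219e-01 -5.01904482e-04] [ 0.5   0.3  -0.36  1.78  0.12  1.09 -0.76]
```

View pics/w1.png

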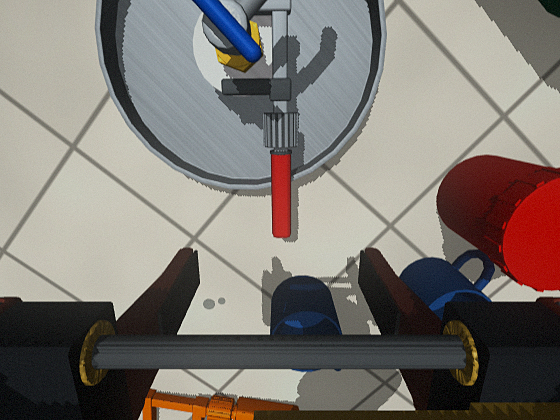

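The wrist view shows the worm at (281,130), the handle along column 281 at rows 150–238, the dark sliding jaw at (222–290,87), the brass nut at (240,55) and the fixed jaw at the top near (265,8). I'll back off a little and go lower, which should show the nut and both jaws.

Request:
apply_moves(
  plan=[
    [[-2,0,1,0,1],[-3,-1,2,0,1],[-4,-2,3,0,1],[-4,-2,3,0,1],[-4,-2,3,0,1]],
  ],
)

```text
time_s: 2.12
tool_pos: [0.4761, -0.1721, 0.3748]
orientation: [0.0, 0.937, 0.349, -0.0]
contact_force: [0.8, 1.0, 0.2]
width: 0.0877
grasp_force: 0.0
```

Run:
```python
from workcell import get_obs,capture
from h import *
c=capture("wrist");np.savez("w2.npz",**c)
W=world(c);m=red(c,W,(.42,-.26),(.6,-.08))
u=proj(c,[.598,-.0426,.06])[0];print("nut px",u)
P=W[m];print(len(P),np.percentile(P[:,2],[5,50,95]))
T=P[abs(P[:,2]-np.percentile(P[:,2],60))<.004][:,:2]
print(cv2.minAreaRect((T*1000).astype(np.float32)))
x0,y0=np.maximum(u.astype(int)-[80,65],0)
cv2.imwrite("pics/w2c.png",cv2.resize(c["pixels"][y0:y0+150,x0:x0+200],None,fx=4,fy=4,interpolation=cv2.INTER_CUBIC));print(x0,y0)
```

```text
nut px [255.29086563 -20.04547937]
2116 [0.06134775 0.06427792 0.06572143]
((518.0739135742188, -164.09999084472656), (87.88603210449219, 19.367013931274414), 41.53749084472656)
175 0
```

View pics/w2c.png

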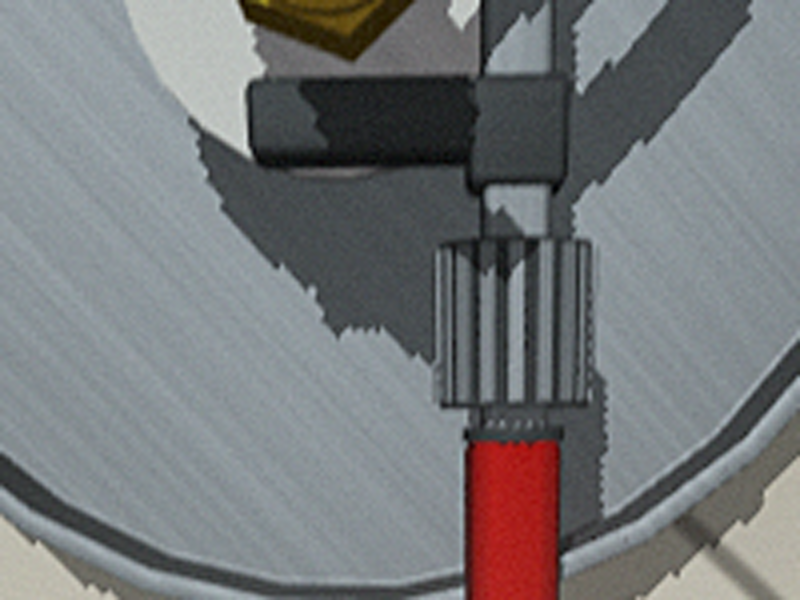

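This crop shows the worm, the sliding jaw (rows 80–165 of the crop) and the nut only at its top edge, so the shift was the wrong way. I'll go forward and back up to look down on the nut.

Request:
apply_moves(
  plan=[
    [[2,0,-3,0,1],[5,0,-3,0,1],[8,0,-3,0,1],[9,0,-3,0,1],[9,0,-3,0,1],[9,0,-3,0,1]],
  ],
)

```text
time_s: 2.67
tool_pos: [0.5451, -0.1121, 0.4046]
orientation: [-0.0, 0.936, 0.351, -0.0]
contact_force: [0.6, -1.0, 0.5]
width: 0.0874
grasp_force: 0.0
```

Run:
```python
from workcell import get_obs,capture
from h import *
c=capture("wrist");np.savez("w3.npz",**c)
u=proj(c,[.598,-.0426,.066])[0];print("nut px",u)
x0,y0=np.maximum(u.astype(int)-[80,75],0)
cv2.imwrite("pics/w3c.png",cv2.resize(c["pixels"][y0:y0+150,x0:x0+200],None,fx=4,fy=4,interpolation=cv2.INTER_CUBIC));print(x0,y0)
```

```text
nut px [259.94893623 104.58762136]
179 29
```

View pics/w3c.png

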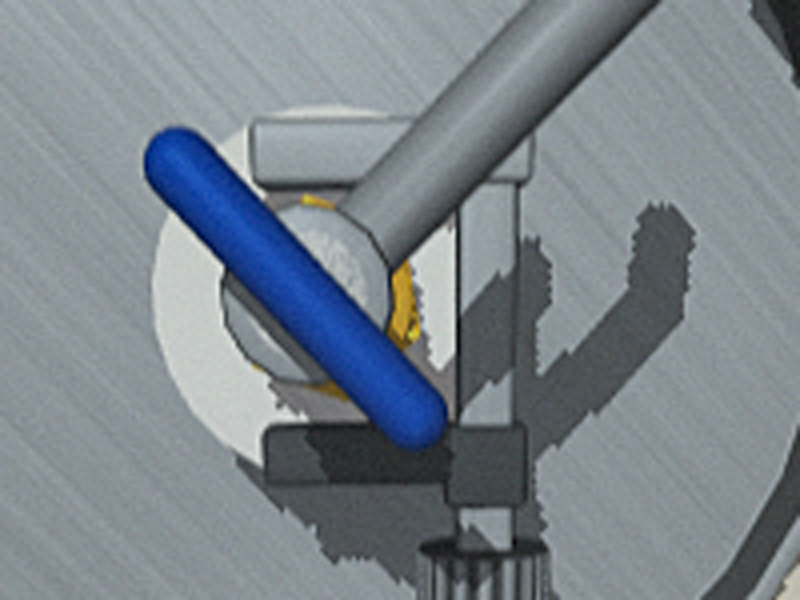

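Crop w3: the fixed jaw's inner face is at row 183 and the sliding jaw's is at row 425. The nut is mostly hidden by the lever. I'll get the nut's flat angle from the brass contours in w1 and w2 instead.

Run:
```python
from h import *
o=np.array([.598,-.0426]);a=.725;X=np.array([np.cos(a),np.sin(a)]);Y=np.array([-X[1],X[0]])
for n in("w1","w2","w3"):
    c=load(n+".npz");H=hsv(c);W=world(c)
    b=(H[...,0]>14)&(H[...,0]<32)&(H[...,1]>110)&(H[...,2]>35)&(np.linalg.norm(W[...,:2]-o,axis=2)<.035)
    P=W[b];print(n,b.sum())
    T=P[(P[:,2]>.0625)&(P[:,2]<.072)]
    q=(T[:,:2]-o)@np.c_[X,Y]
    if len(q)>3:
        h=cv2.convexHull((q*1000).astype(np.float32))[:,0];ap=cv2.approxPolyDP(h[:,None],1.2,True)[:,0]
        print(" top z",np.percentile(T[:,2],[10,50,90]).round(4)," hull(wrench axes,mm)",ap.round(1).tolist())
    S=P[(P[:,2]<.061)];
    for z in(.049,.054,.059):
        s=P[abs(P[:,2]-z)<.0025];
        if len(s)>4:
            q=(s[:,:2]-o)@np.c_[X,Y]*1000;i=np.argsort(q[:,1]);print(" side",z,q[i].round(0).astype(int).tolist()[::max(1,len(i)//12)])
c=load("w1.npz");u=proj(c,[*o,.06])[0].astype(int)
print(u);cv2.imwrite("pics/w1c.png",cv2.resize(c["pixels"][10:110,200:320],None,fx=6,fy=6,interpolation=cv2.INTER_CUBIC))
```

```text
w1 610
 top z [0.0666 0.0705 0.0717]  hull(wrench axes,mm) [[15.699999809265137, -17.799999237060547], [17.899999618530273, -11.899999618530273], [-4.300000190734863, 18.799999237060547], [-13.300000190734863, 16.600000381469727], [-21.0, -4.599999904632568], [-4.900000095367432, -21.600000381469727]]
 side 0.049 [[-7, -21], [1, -21], [-8, -21], [-13, -14], [-14, -13], [-15, -12], [-16, -11], [-17, -9], [-18, -8], [-19, -7], [-20, -6], [-21, -5], [-20, -2], [-20, -1], [-19, 2], [-18, 6], [-17, 8], [-16, 10], [-15, 13], [-14, 17], [-11, 20]]
 side 0.054 [[-5, -22], [4, -20], [-14, -13], [-15, -11], [-17, -10], [-18, -8], [-19, -7], [-21, -4], [-19, 1], [-17, 7], [-16, 11], [-15, 14]]
 side 0.059 [[-7, -22], [-1, -21], [11, -19], [-15, -12], [-16, -11], [-16, -10], [-17, -9], [-18, -8], [-19, -7], [-20, -6], [-21, -5], [-20, -2], [-20, -1], [-19, 2], [-18, 5], [-17, 7], [-16, 9], [-15, 14], [-14, 17]]
w2 381
 top z [0.0641 0.0672 0.071 ]  hull(wrench axes,mm) [[-14.399999618530273, 15.199999809265137], [-21.399999618530273, -4.099999904632568], [-15.199999809265137, -12.0]]
 side 0.049 [[-11, -17], [-12, -15], [-13, -14], [-14, -12], [-16, -11], [-17, -9], [-19, -7], [-20, -7], [-21, -5], [-20, -2], [-19, 2], [-18, 5], [-16, 10]]
 side 0.054 [[-12, -16], [-14, -13], [-16, -11], [-17, -9], [-19, -7], [-21, -4], [-20, -2], [-20, 1], [-19, 3], [-18, 5], [-17, 8], [-16, 10], [-15, 12], [-14, 15]]
 side 0.059 [[-13, -14], [-15, -12], [-16, -10], [-18, -8], [-20, -6], [-21, -5], [-20, -3], [-20, -1], [-19, 2], [-18, 5], [-16, 8], [-15, 10], [-15, 13], [-14, 15]]
w3 175
 top z [0.0669 0.07   0.0717]  hull(wrench axes,mm) [[22.899999618530273, 3.9000000953674316], [-19.100000381469727, 1.2999999523162842], [-21.0, -4.300000190734863], [-6.800000190734863, -21.299999237060547], [9.0, -18.600000381469727], [21.899999618530273, -0.699999988079071]]
 side 0.049 [[8, -20], [-9, -20], [-10, -19], [-21, 1], [-14, 19]]
[237  44]
```

View pics/w1c.png

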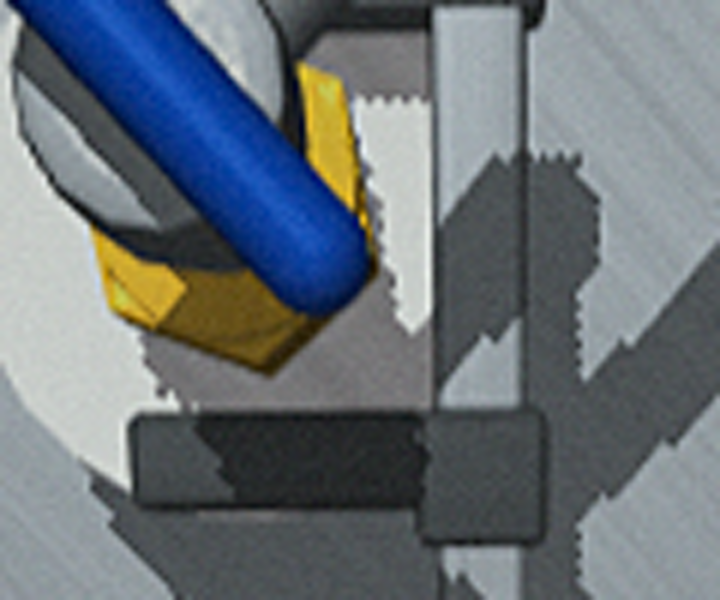

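The brass outline is clear in both views. The nut centre is at about (0.599,-0.041). The flat facing the handle is turned about 0.33 rad clockwise from the wrench, more than the text says. So I'll first swing the wrench about 0.33 rad clockwise, still loose on the nut, with the fixed jaw brought up to the flat.

```bash
cat >> h.py <<'E'
def rows(start,targets):
    """start, targets: (x,y,z,yaw) of TCP pointing down -> rows tx,ty,tz cm, twist"""
    x,y,z,a=start;c,s=np.cos(a),np.sin(a)
    for t in targets:
        dx,dy=t[0]-x,t[1]-y
        print([round(100*(c*dx+s*dy),2),round(100*(s*dx-c*dy),2),round(100*(z-t[2]),2),round(a-t[3],3)])
def grip(nut,yaw,p=(-.165,-.036),off=(0,0)):
    c,s=np.cos(yaw),np.sin(yaw);p=np.array(p)+off;return nut[0]+c*p[0]-s*p[1],nut[1]+s*p[0]+c*p[1]
E
python3 - <<'E'
from h import *
rows((.5451,-.1121,.4046,.7176),[(.5039,-.1767,.40,.725),(.5039,-.1767,.218,.725)])
print()
N=(.5994,-.0413)
rows((.5039,-.1767,.218,.725),[(*grip(N,y,off=(.0037*(1-k)+.0005*k,-.0021*(1-k))),.218,y) for k,y in zip(np.linspace(0,1,7),np.linspace(.725,.395,7))])
E
```

```text
[np.float64(-7.35), np.float64(2.16), 0.46, -0.007]
[np.float64(-7.35), np.float64(2.16), 18.66, -0.007]

[np.float64(-0.0), np.float64(0.01), 0.0, np.float64(0.0)]
[np.float64(-0.24), np.float64(-0.92), 0.0, np.float64(0.055)]
[np.float64(-0.42), np.float64(-1.87), 0.0, np.float64(0.11)]
[np.float64(-0.55), np.float64(-2.82), 0.0, np.float64(0.165)]
[np.float64(-0.62), np.float64(-3.79), 0.0, np.float64(0.22)]
[np.float64(-0.64), np.float64(-4.76), 0.0, np.float64(0.275)]
[np.float64(-0.6), np.float64(-5.73), 0.0, np.float64(0.33)]
```

Request:
apply_moves(
  plan=[
    [[-3.7,1.1,0.5,-0.007,1],[-7.35,2.16,0.5,-0.007,1],[-7.35,2.16,4,-0.007,1],[-7.35,2.16,8,-0.007,0.8],[-7.35,2.16,12,-0.007,0.7],[-7.35,2.16,15,-0.007,0.6],[-7.35,2.16,17,-0.007,0.6],[-7.35,2.16,18.2,-0.007,0.6],[-7.35,2.16,18.6,-0.007,0.6],[-7.35,2.16,18.6,-0.007,0.6]],
  ],
)

```text
time_s: 3.55
tool_pos: [0.5031, -0.1771, 0.2184]
orientation: [-0.0, 0.936, 0.353, -0.0]
contact_force: [-0.1, 0.6, 1.0]
width: 0.0532
grasp_force: 0.0
```

Run:
```python
from workcell import get_obs,capture
from h import *
c=capture("wrist");np.savez("w4.npz",**c);W=world(c);m=red(c,W,(.42,-.26),(.6,-.08))
P=W[m];T=P[abs(P[:,2]-np.percentile(P[:,2],60))<.004][:,:2];print(len(T),cv2.minAreaRect((T*1000).astype(np.float32)))
print(get_obs()["tool_pos"],get_obs()["contact_force"])
```

```text
7339 ((518.2025756835938, -163.945068359375), (87.20010375976562, 19.62548828125), 41.642608642578125)
[ 0.50364268 -0.17700769  0.21938853] [0.14944828 0.27074317 0.13133965]
```

Request:
apply_moves(
  plan=[
    [[0,0,0,0,0.1],[0,0,0,0,0.1],[0,0,0,0,0.1],[0,0,0,0,0.1],[-0.12,-0.46,0,0.028,0.1],[-0.24,-0.92,0,0.055,0.1],[-0.33,-1.4,0,0.083,0.1],[-0.42,-1.87,0,0.11,0.1],[-0.55,-2.82,0,0.165,0.1],[-0.62,-3.79,0,0.22,0.1],[-0.64,-4.76,0,0.275,0.1],[-0.6,-5.73,0,0.33,0.1],[-0.6,-5.73,0,0.33,0.1]],
  ],
  newtons=15,
)

```text
time_s: 4.68
tool_pos: [0.4608, -0.1368, 0.2193]
orientation: [0.0, 0.981, 0.194, 0.0]
contact_force: [-0.8, -0.1, 2.3]
width: 0.0202
grasp_force: 15.0
```

```bash
cat > nut.py <<'E'
import sys
from workcell import get_obs,capture
from h import *
def look(name):
    c=capture("wrist");np.savez(name+".npz",**c);W=world(c);m=red(c,W,(.3,-.3),(.65,.1))
    k,l,s,_=cv2.connectedComponentsWithStats(m.astype(np.uint8));m=l==1+np.argmax(s[1:,4])
    P=W[m];T=P[abs(P[:,2]-np.percentile(P[:,2],60))<.004][:,:2];r=cv2.minAreaRect((T*1000).astype(np.float32))
    print("handle",np.round(r[0],1),np.round(r[1],1),"deg",r[2])
    N=np.array([.5994,-.0413]);H=hsv(c)
    b=(H[...,0]>14)&(H[...,0]<32)&(H[...,1]>110)&(H[...,2]>35)&(np.linalg.norm(W[...,:2]-N,axis=2)<.03)&(W[...,2]>.04)&(W[...,2]<.074)
    q=(W[b][:,:2]-N)*1000
    if len(q)>3:
        h=cv2.convexHull(q.astype(np.float32));ap=cv2.approxPolyDP(h,1.2,True)[:,0]
        print("nut px",b.sum());e=np.roll(ap,-1,0)-ap
        for p,d in zip(ap,e):
            L=np.hypot(*d)
            if L>10:
                n=np.array([d[1],-d[0]])/L
                if n@p<0:n=-n
                print("  edge len",L.round(1),"normal yaw mod60 deg",(np.degrees(np.arctan2(n[1],n[0]))%60).round(1),"dist",(n@p).round(1))
    o=get_obs();print(o["time_s"],o["tool_pos"].round(4),o["contact_force"].round(1))
    return c
if __name__=="__main__":look(sys.argv[1])
E
python3 nut.py w5
```

```text
handle [ 478.8 -129. ] [87.5 19.7] deg 22.081470489501953
4.7333 [ 0.461  -0.1369  0.2193] [-3.6  1.9  9.3]
```

Run:
```python
from h import *
rows((.461,-.1369,.2193,.39),[(.461,-.1369,.40,.39),(.4714,-.093,.4,.39)])
```

```text
[np.float64(0.0), np.float64(0.0), -18.07, 0.0]
[np.float64(2.63), np.float64(-3.66), -18.07, 0.0]
```

Request:
apply_moves(
  plan=[
    [[0,0,0,0,0.6],[0,0,0,0,0.6],[0,0,0,0,0.6],[0,0,-3,0,0.6],[0,0,-7,0,0.6],[0,0,-11,0,0.6],[0,0,-15,0,0.6],[1.2,-1.8,-18,0,0.6],[2.63,-3.67,-18,0,0.6],[2.63,-3.67,-18,0,0.6],[2.63,-3.67,-18,0,0.6]],
  ],
)

```text
time_s: 5.65
tool_pos: [0.4716, -0.0927, 0.3989]
orientation: [0.0, 0.981, 0.196, 0.0]
contact_force: [-0.6, -0.2, 0.4]
width: 0.0527
grasp_force: 0.0
```

```bash
python3 nut.py w6
```

```text
handle [ 478.5 -129. ] [87.  19.7] deg 22.37128448486328
nut px 791
  edge len 42.1 normal yaw mod60 deg 16.0 dist 3.1
  edge len 21.0 normal yaw mod60 deg 21.1 dist 19.6
  edge len 23.1 normal yaw mod60 deg 20.7 dist 20.3
  edge len 24.5 normal yaw mod60 deg 21.5 dist 20.6
5.7 [ 0.4712 -0.0937  0.3982] [-0.3 -0.7  0.2]
```

The wrench (yaw 22.4°) is now square to the nut's flat (21.1°, the same as before the swing, so the nut has not turned). The fixed jaw is within about 0.4 mm of the nut. The interface has no tilting, so I'll roll the worm by pressing the closed fingertips on its top and dragging towards the wrench's +y. First I'll check the wheel's top and the clearance to the tap.

Run:
```python
from h import *
a=np.radians(22.3);O=np.array([.5998,-.0401]);R=np.array([[np.cos(a),-np.sin(a)],[np.sin(a),np.cos(a)]])
c=load("w6.npz");W=world(c);q=(W[...,:2]-O)@R*1000;z=W[...,2]*1000
s=(abs(q[...,1]+36)<25)&(q[...,0]>-100)&(q[...,0]<-50)&(z>60)
print("wheel",s.sum(),"z max",np.percentile(z[s],[50,95,99]).round(1)); t=s&(z>np.percentile(z[s],80)-2)
print("x",np.percentile(q[t][:,0],[1,99]).round(1),"y",np.percentile(q[t][:,1],[1,50,99]).round(1))
for n in("w1","w3","w6"):
    c=load(n+".npz");W=world(c);q=(W[...,:2]-O)@R*1000;z=W[...,2]*1000
    h=(z>115)&(z<230)&(np.linalg.norm(q,axis=-1)<90);print(n,"tap high x min",q[h][:,0].min().round(0),"zmax",z[h].max().round(0))
H=hsv(load("w6.npz"));W=world(load("w6.npz"));q=(W[...,:2]-O)@R*1000
d=(H[...,2]<70)&(abs(W[...,2]-.064)<.006)&(q[...,1]>-30)&(q[...,1]<10)&(q[...,0]>-62)&(q[...,0]<0)
print("sliding jaw x",np.percentile(q[d][:,0],[2,98]).round(1),d.sum())
rows((.4716,-.0927,.3989,.392),[(*grip(O,.389,(-.08,-.036-.009)),.26,.389),(*grip(O,.389,(-.08,-.036+.009)),.26,.389)])
```

```text
wheel 1513 z max [68.8 72.9 73.5]
x [-94.  -63.5] y [-45.9 -35.8 -25.7]
w1 tap high x min -20.0 zmax 159.0
w3 tap high x min -90.0 zmax 230.0
w6 tap high x min -20.0 zmax 159.0
sliding jaw x [-53.6  -8.2] 472
[np.float64(5.84), np.float64(4.51), 13.89, 0.003]
[np.float64(5.85), np.float64(2.71), 13.89, 0.003]
```

Request:
apply_moves(
  plan=[
    [[2,1.5,0,0,0],[5.8,4.5,2,0,0],[5.85,4.5,6,0,0],[5.85,4.5,9,0,0],[5.85,4.5,11.5,0,0],[5.85,4.5,13.2,0,0],[5.85,4.5,13.8,0,0],[5.85,4.5,13.8,0,0]],
  ],
  newtons=30,
)

```text
time_s: 6.37
tool_pos: [0.5417, -0.1135, 0.2582]
orientation: [-0.001, 0.981, 0.195, -0.002]
contact_force: [0.6, -1.0, 0.1]
width: 0.0032
grasp_force: 0.0
```

Request:
apply_moves(
  plan=[
    [[0,0,0.3,0,0],[0,0,0.5,0,0],[0,0,0.6,0,0],[0,0,0.7,0,0],[0,0,0.7,0,0]],
  ],
)

```text
time_s: 6.78
tool_pos: [0.5428, -0.1127, 0.2542]
orientation: [0.0, 0.981, 0.195, 0.0]
contact_force: [-0.4, -0.5, 0.6]
width: 0.0007
grasp_force: 0.0
```

Request:
apply_moves(
  plan=[
    [[0,0,0.1,0,0],[0,0,0.2,0,0],[0,0,0.2,0,0]],
  ],
)

```text
time_s: 7.03
tool_pos: [0.543, -0.1128, 0.2527]
orientation: [0.0, 0.981, 0.195, 0.001]
contact_force: [-1.7, 0.2, 8.4]
width: 0.0006
grasp_force: 4.0
```

Request:
apply_moves(
  plan=[
    [[0,0,0.1,0,0],[0,0,0.2,0,0],[0,0,0.2,0,0]],
  ],
)

```text
time_s: 7.28
tool_pos: [0.5432, -0.1132, 0.2523]
orientation: [0.001, 0.981, 0.195, 0.001]
contact_force: [-5.4, -1.7, 22.1]
width: 0.0003
grasp_force: 10.7
```

Request:
apply_moves(
  plan=[
    [[0,0,0.15,0,0],[0,0,0.3,0,0],[0,0,0.3,0,0]],
  ],
)

```text
time_s: 7.53
tool_pos: [0.5438, -0.1143, 0.2518]
orientation: [0.003, 0.981, 0.194, 0.002]
contact_force: [-11.8, -4.1, 42.9]
width: 0.0005
grasp_force: 20.3
```

Request:
apply_moves(
  plan=[
    [[-0.1,-0.2,0.05,0,0],[-0.1,-0.5,0.05,0,0],[-0.1,-0.8,0.05,0,0],[-0.1,-1.1,0.05,0,0],[-0.1,-1.4,0.05,0,0],[-0.1,-1.7,0.05,0,0],[-0.1,-1.8,0.05,0,0]],
  ],
)

```text
time_s: 8.12
tool_pos: [0.5385, -0.1033, 0.2515]
orientation: [0.007, 0.981, 0.192, 0.006]
contact_force: [5.1, -23.8, 25.7]
width: 0.0001
grasp_force: 15.9
```

```bash
python3 nut.py w7
```

```text
handle [ 456.6 -138.5] [34.6  4.6] deg 21.896480560302734
nut px 1653
  edge len 23.8 normal yaw mod60 deg 58.8 dist 7.0
  edge len 19.9 normal yaw mod60 deg 22.7 dist 20.5
  edge len 21.9 normal yaw mod60 deg 21.7 dist 20.2
8.1667 [ 0.5385 -0.1034  0.2515] [  3.4 -22.2  25.5]
```

```bash
cat > jaw.py <<'E'
import sys
from h import *
def jaw(n,a,O=(.5998,-.0401)):
    R=np.array([[np.cos(a),-np.sin(a)],[np.sin(a),np.cos(a)]]);c=load(n+".npz");W=world(c);q=(W[...,:2]-O)@R*1000;z=W[...,2]*1000
    # top faces of jaw bars z~64, y window clear of the shank; list x extents
    for lo,hi in((-26,-20),(-20,-14),(-14,-6),(-6,4),(4,14)):
        s=(abs(z-64)<4)&(q[...,1]>lo)&(q[...,1]<hi)&(q[...,0]>-62)&(q[...,0]<-15)
        x=q[s][:,0]
        if len(x)>5:print(n,(lo,hi),"sliding jaw x",np.percentile(x,[3,50,97]).round(1),len(x))
if __name__=="__main__":
    for n in sys.argv[2:]:jaw(n,float(sys.argv[1]))
E
python3 jaw.py .389 w6 w7
python3 - <<'E'
from h import *
c=load("w7.npz");cv2.imwrite("pics/w7.png",c["pixels"])
E
```

```text
w6 (-26, -20) sliding jaw x [-46.2 -39.4 -32.6] 117
w6 (-20, -14) sliding jaw x [-46.2 -39.4 -16.3] 123
w6 (-14, -6) sliding jaw x [-46.3 -37.8 -18.5] 177
w6 (-6, 4) sliding jaw x [-46.3 -38.7 -20.7] 221
w6 (4, 14) sliding jaw x [-46.4 -37.9 -16.8] 234
w7 (-26, -20) sliding jaw x [-61.7 -47.1 -16.1] 306
w7 (-20, -14) sliding jaw x [-62.  -44.5 -15.6] 40
w7 (-14, -6) sliding jaw x [-45.  -43.4 -41.2] 77
w7 (-6, 4) sliding jaw x [-44.7 -41.2 -36.4] 253
w7 (4, 14) sliding jaw x [-44.5 -38.4 -32.2] 431
```

View pics/w7.png

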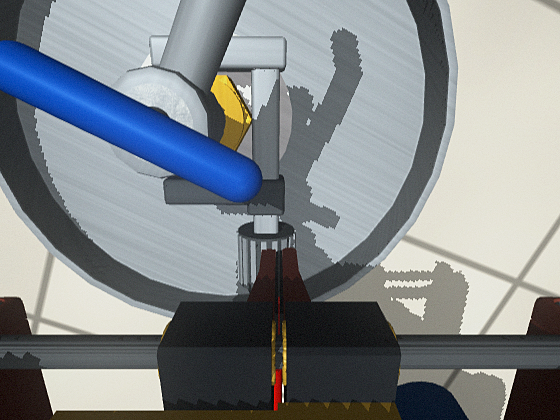

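The wrist view shows the closed fingertips on the worm's top (280,265) and the wrench still flat. The nut (235,110) and both jaws are visible, and the jaw has crept inward. I'll measure whether the wrench itself shifted.

```bash
cat > fit.py <<'E'
import sys
from h import *
def fit(n,O=(.5998,-.0401),a=.389):
    # back edges of both jaws and shank side from surface points at z 58..70, in the reference wrench frame
    R=np.array([[np.cos(a),-np.sin(a)],[np.sin(a),np.cos(a)]]);c=load(n+".npz");W=world(c);q=(W[...,:2]-O)@R*1000;z=W[...,2]*1000
    g=(z>60)&(z<69)
    s=g&(q[...,0]>-12)&(q[...,0]<14)&(abs(q[...,1]+36)<14);ys=q[s][:,1]
    # slope of shank centre
    xs=q[s][:,0];ctr=[(b,np.mean(np.percentile(ys[(xs>b)&(xs<b+6)],[3,97]))) for b in range(-12,12,6) if ((xs>b)&(xs<b+6)).sum()>10]
    f=g&(q[...,0]>14)&(q[...,0]<45)&(q[...,1]>-46)&(q[...,1]<16)
    x=q[f][:,0];y=q[f][:,1];far=[(b,np.percentile(x[(y>b)&(y<b+8)],97).round(1),np.percentile(x[(y>b)&(y<b+8)],3).round(1)) for b in range(-44,16,8) if((y>b)&(y<b+8)).sum()>15]
    j=g&(q[...,0]>-60)&(q[...,0]<-15)&(q[...,1]>-10)&(q[...,1]<16);x=q[j][:,0];y=q[j][:,1]
    jb=[(b,np.percentile(x[(y>b)&(y<b+4)],3).round(1)) for b in range(-10,16,4) if((y>b)&(y<b+4)).sum()>10]
    print(n,"shank y",[(b,round(float(v),1)) for b,v in ctr],"\n fixed far/near",[(b,float(u),float(v)) for b,u,v in far],"\n sliding back",[(b,float(v)) for b,v in jb])
for n in sys.argv[1:]:fit(n)
E
python3 fit.py w6 w7
```

```text
w6 shank y [(-12, -36.0), (-6, -32.6), (6, -40.2)] 
 fixed far/near [(-44, 30.5, 14.7), (-36, 30.4, 14.9), (-28, 30.3, 21.2)] 
 sliding back [(-10, -46.3), (-6, -46.3), (-2, -46.3), (2, -46.4), (6, -46.4), (10, -46.3), (14, -46.4)]
w7 shank y [(-12, -31.0), (-6, -30.0), (0, -30.6), (6, -31.4)] 
 fixed far/near [(-44, 34.9, 15.6), (-36, 34.9, 14.7), (-28, 35.0, 15.2), (-20, 34.7, 15.2), (-12, 25.1, 16.1), (12, 35.9, 29.3)] 
 sliding back [(-10, -44.8), (-6, -44.8), (-2, -44.6), (2, -44.5), (6, -44.4), (10, -44.4), (14, -44.4)]
```

The wrench slid about 5 mm along its +y, towards the shank touching the nut, while the worm rolled only about 0.4 rad. I'll pinch the worm across its sides and shift the wrench back in −y, then use a harder press for the strokes.

Request:
apply_moves(
  plan=[
    [[0,0,-1,0,0],[0,0,-3.5,0,0.3],[0,0.2,-4,0,0.6],[0.2,0.35,-4,0,0.6],[0.2,0.35,-3,0,0.6],[0.2,0.35,0,0,0.6],[0.2,0.35,2,0,0.6],[0.2,0.35,2.7,0,0.5],[0.2,0.35,2.7,0,0.2],[0.2,0.35,2.7,0,0.2],[0.2,0.35,2.7,0,0.2],[0.2,0.35,2.7,0,0.2]],
  ],
  newtons=15,
)

```text
time_s: 9.17
tool_pos: [0.5382, -0.0989, 0.2196]
orientation: [0.0, 0.981, 0.195, 0.0]
contact_force: [-0.1, -0.2, -5.0]
width: 0.0318
grasp_force: 14.9
```

```bash
python3 nut.py w8; python3 fit.py w8
```

```text
handle [ 483.7 -120.1] [31.1 19.3] deg 21.6486873626709
nut px 2819
  edge len 29.6 normal yaw mod60 deg 54.9 dist 5.1
  edge len 22.9 normal yaw mod60 deg 20.4 dist 20.4
  edge len 22.3 normal yaw mod60 deg 20.7 dist 20.1
9.2167 [ 0.5381 -0.0989  0.2196] [-0.1 -0.4 -4.4]
w8 shank y [(-12, -31.4), (-6, -30.3), (0, -30.3), (6, -31.7)] 
 fixed far/near [(-44, 34.7, 15.3), (-36, 35.0, 14.7), (-28, 35.1, 15.5), (-20, 34.9, 15.1), (-12, 27.1, 16.1)] 
 sliding back []
```

Request:
apply_moves(
  plan=[
    [[0,0.2,0,0,0.2],[0,0.5,0,0.01,0.2],[-0.05,0.8,0,0.01,0.2],[-0.1,0.9,0,0.01,0.2],[-0.1,0.9,0,0.01,0.6],[-0.1,0.9,0,0.01,0.6],[-0.1,0.9,-3,0.01,0.5],[-0.1,0.9,-5.5,0.01,0],[-0.1,0.9,-5.5,0.01,0],[-0.1,1.6,-4.5,0.01,0],[-0.1,1.6,-3.9,0.01,0],[-0.1,1.6,-3.6,0.01,0]],
  ],
)

```text
time_s: 10.22
tool_pos: [0.5425, -0.1145, 0.253]
orientation: [-0.0, 0.982, 0.19, -0.001]
contact_force: [-2.1, 1.8, 11.3]
width: 0.0142
grasp_force: 6.2
```

```bash
python3 nut.py w9; python3 fit.py w9
```

```text
handle [ 453.9 -141.3] [31.9 18.1] deg 21.830183029174805
nut px 2416
  edge len 27.9 normal yaw mod60 deg 58.4 dist 1.8
  edge len 10.8 normal yaw mod60 deg 46.0 dist 9.1
  edge len 22.7 normal yaw mod60 deg 21.9 dist 20.6
  edge len 21.7 normal yaw mod60 deg 21.3 dist 20.3
10.2667 [ 0.5426 -0.1139  0.2532] [-2.7  1.4  7.1]
w9 shank y [(-12, -42.2), (-6, -35.6), (0, -35.7), (6, -42.8)] 
 fixed far/near [(-44, 33.7, 14.8), (-36, 34.0, 20.7), (-28, 34.3, 21.0), (-20, 34.4, 15.1), (-12, 33.9, 16.9)] 
 sliding back [(-10, -46.4), (-6, -46.2), (-2, -45.4), (2, -45.3), (6, -45.3), (10, -44.9)]
```

Request:
apply_moves(
  plan=[
    [[0,0.1,-0.8,0,0],[0,0.15,-0.8,0,0],[0,0.15,-0.8,0,0],[0,0.15,-0.4,0,0],[0,0.15,0,0,0],[-0.1,0.15,0.3,0,0],[-0.15,0.15,0.6,0,0],[-0.2,0.15,0.8,0,0],[-0.2,0.15,0.8,0,0]],
  ],
  newtons=40,
)

```text
time_s: 11.02
tool_pos: [0.544, -0.1179, 0.2518]
orientation: [0.003, 0.982, 0.19, 0.003]
contact_force: [-6.5, -4.9, 38.7]
width: 0.0005
grasp_force: 19.1
```

Request:
apply_moves(
  plan=[
    [[-0.05,0.1,0.25,0,0],[-0.1,0.1,0.5,0,0],[-0.1,-0.1,0.55,0,0],[-0.1,-0.3,0.6,0,0],[-0.1,-0.5,0.6,0,0],[-0.1,-0.7,0.65,0,0],[-0.1,-0.9,0.7,0,0]],
  ],
)

```text
time_s: 11.6
tool_pos: [0.5418, -0.1144, 0.2508]
orientation: [0.007, 0.982, 0.188, 0.007]
contact_force: [-16.5, -19.2, 91.3]
width: 0.0005
grasp_force: 45.7
```

```bash
python3 nut.py w10; python3 fit.py w10
```

```text
handle [ 460.  -148.4] [32.3  3.3] deg 21.352859497070312
nut px 2489
  edge len 28.3 normal yaw mod60 deg 58.8 dist 1.4
  edge len 11.0 normal yaw mod60 deg 48.6 dist 9.9
  edge len 22.4 normal yaw mod60 deg 21.8 dist 20.7
  edge len 21.6 normal yaw mod60 deg 21.0 dist 20.4
  edge len 11.6 normal yaw mod60 deg 17.2 dist 19.3
11.65 [ 0.5417 -0.1142  0.2509] [-16.5 -16.4  86.6]
w10 shank y [(-12, -42.6), (-6, -35.9), (0, -36.0), (6, -43.1)] 
 fixed far/near [(-44, 34.0, 14.6), (-36, 34.2, 21.1), (-28, 34.4, 21.2), (-20, 34.5, 15.2), (-12, 34.0, 17.1), (-4, 23.8, 18.4)] 
 sliding back [(-10, -45.5), (-6, -45.4), (-2, -45.3), (2, -45.1), (6, -45.2), (10, -44.5)]
```

Request:
apply_moves(
  plan=[
    [[-0.1,-0.2,-0.15,0,0],[-0.15,-0.4,-0.2,0,0],[-0.15,-0.6,-0.2,0,0],[-0.15,-0.8,-0.2,0,0],[-0.15,-0.9,-0.2,0,0]],
  ],
)

```text
time_s: 12.07
tool_pos: [0.5392, -0.1111, 0.2509]
orientation: [0.01, 0.982, 0.186, 0.01]
contact_force: [5.4, -35.3, 49.2]
width: 0.0002
grasp_force: 28.8
```

```bash
python3 nut.py w11; python3 fit.py w11
```

```text
handle [ 459.8 -146.2] [33.1  5.3] deg 21.146860122680664
nut px 2174
  edge len 25.6 normal yaw mod60 deg 59.7 dist 3.2
  edge len 11.3 normal yaw mod60 deg 34.0 dist 4.1
  edge len 22.3 normal yaw mod60 deg 21.3 dist 20.7
  edge len 22.6 normal yaw mod60 deg 22.0 dist 20.3
12.1167 [ 0.5392 -0.1111  0.2509] [  3.8 -33.   50. ]
w11 shank y [(-12, -41.7), (-6, -35.3), (0, -35.6), (6, -42.3)] 
 fixed far/near [(-44, 33.6, 14.7), (-36, 33.8, 20.6), (-28, 34.1, 21.0), (-20, 34.4, 15.1), (-12, 33.6, 16.9)] 
 sliding back [(-10, -45.7), (-6, -45.6), (-2, -45.5), (2, -45.3), (6, -45.2), (10, -44.9)]
```

The force readings say I'm dragging hard without obvious jaw travel. I'll rectify the views to the wrench plane and compare them side by side.

```bash
cat > rect.py <<'E'
import sys
from h import *
def rect(n,a=.389,O=(.5998,-.0401),x=(-100,40),y=(-62,22),z=.064,s=3.2):
    c=load(n+".npz");xs=np.arange(x[1],x[0],-1/s);ys=np.arange(y[1],y[0],-1/s)
    X,Y=np.meshgrid(xs,ys,indexing="ij");ca,sa=np.cos(a),np.sin(a)
    P=np.stack([O[0]+(ca*X-sa*Y)/1000,O[1]+(sa*X+ca*Y)/1000,np.full(X.shape,z)],-1)
    uv=proj(c,P.reshape(-1,3)).reshape(*X.shape,2).astype(np.float32)
    return cv2.remap(c["pixels"],uv[...,0],uv[...,1],cv2.INTER_CUBIC)
if __name__=="__main__":
    ims=[cv2.copyMakeBorder(rect(n),0,0,0,6,cv2.BORDER_CONSTANT) for n in sys.argv[2:]]
    cv2.imwrite(sys.argv[1],np.hstack(ims));print(ims[0].shape)
E
python3 rect.py pics/r1.png w7 w9 w11
```

```text
(448, 275, 3)
```

View pics/r1.png

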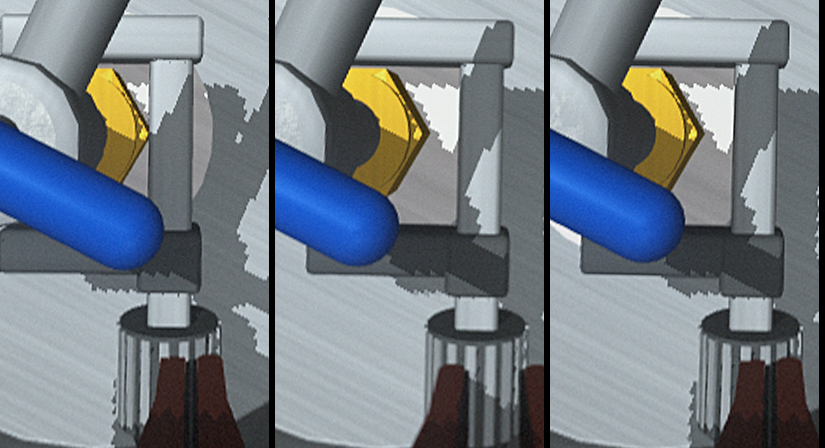

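The montage shows the same jaw gap in all three views (sliding-jaw front edge near row 225), so the worm has not rolled. The tips sit to the −y side of the wheel's crown, in panel 3 at columns 738–805 against the wheel at 700–803, so they push on its shoulder instead of dragging its top. I'll lift and re-centre.

Request:
apply_moves(
  plan=[
    [[0,0,-1,0,0],[0,0,-3,0,0],[0,0,-3,0,0],[0,0,-3,0,0]],
  ],
)

```text
time_s: 12.45
tool_pos: [0.533, -0.1004, 0.2725]
orientation: [0.0, 0.982, 0.19, 0.001]
contact_force: [0.4, -1.0, -0.2]
width: 0.0005
grasp_force: 0.0
```

```bash
python3 nut.py w12; python3 fit.py w12
python3 - <<'E'
from h import *
from workcell import get_obs
o=get_obs();p=o["tool_pos"];q=o["orientation"];yaw=2*np.arctan2(q[2],q[1]);print(yaw)
a=.389;O=np.array([.5998,-.0401]);R=np.array([[np.cos(a),-np.sin(a)],[np.sin(a),np.cos(a)]])
print("tcp in ref",((p[:2]-O)@R*1000).round(1))
c=load("w12.npz");W=world(c);g=(W[...,:2]-O)@R*1000;z=W[...,2]*1000
s=(g[...,0]>-76)&(g[...,0]<-65)&(abs(g[...,1]+40)<20)&(z>55)&(z<76)
for b in range(-58,-20,3):
    k=s&(g[...,1]>b)&(g[...,1]<=b+3)
    if k.sum()>3:print(b+1.5,k.sum(),np.median(z[k]).round(1),end="; ")
# finger tips: z 88..110
t=(z>75)&(z<125)&(g[...,0]<-55);print("\ntips y",np.percentile(g[t][:,1],[2,98]) if t.any() else 0, t.sum(), z[t].min() if t.any() else 0)
for h in range(84,140,8):
    k=(abs(z-h)<4)&(g[...,0]<-55)&(g[...,0]>-110)
    if k.sum()>5:print(h,"y",np.percentile(g[k][:,1],[2,98]).round(1),"x max",g[k][:,0].max().round(1),k.sum())
E
```

```text
handle [ 440.4 -137.3] [10.7  3.6] deg 22.03775978088379
nut px 834
  edge len 18.4 normal yaw mod60 deg 4.5 dist 10.9
  edge len 23.7 normal yaw mod60 deg 24.3 dist 19.3
12.5 [ 0.5326 -0.1003  0.2716] [-0.1 -0.6  0.6]
w12 shank y [(-12, -40.9), (-6, -35.1), (0, -36.8), (6, -41.5)] 
 fixed far/near [(-44, 33.3, 14.6), (-36, 33.9, 17.7), (-28, 34.2, 21.0), (-20, 33.0, 14.9), (4, 35.1, 28.6)] 
 sliding back [(-10, -45.5), (-6, -45.2), (-2, -45.4), (2, -45.7), (6, -45.7), (10, -44.7)]
0.38289079015419086
tcp in ref [-85.  -30.3]
-56.5 17 60.5; -53.5 69 65.0; -50.5 82 68.0; -47.5 85 70.0; -44.5 80 71.8; -41.5 93 71.8; -38.5 89 72.7; -35.5 87 71.2; -32.5 89 71.5; -29.5 85 68.7; -26.5 84 66.8; -23.5 68 61.1; 
tips y [-39.09190982 -21.39510828] 1269 90.83856988641709
92 y [-38.5 -22. ] x max -72.3 117
100 y [-39.  -21.5] x max -72.3 235
108 y [-38.9 -21.6] x max -72.3 287
116 y [-39.1 -21.5] x max -72.3 339
124 y [-39.9 -20.6] x max -72.2 458
132 y [-41.  -19.5] x max -72.1 508
```

Request:
apply_moves(
  plan=[
    [[0.4,1.2,0,0,0],[0.4,1.2,1,0,0],[0.4,1.2,1.6,0,0],[0.4,1.2,2,0,0],[0.3,1.2,2.4,0,0],[0.25,1.2,2.7,0,0],[0.25,1,2.7,0,0],[0.25,0.8,2.75,0,0],[0.25,0.5,2.75,0,0],[0.25,0.2,2.75,0,0],[0.25,-0.1,2.75,0,0],[0.25,-0.1,2.75,0,0]],
  ],
)

```text
time_s: 13.5
tool_pos: [0.5383, -0.107, 0.252]
orientation: [0.008, 0.982, 0.187, 0.006]
contact_force: [-6.9, -26.5, 60.1]
width: 0.0006
grasp_force: 31.4
```

```bash
python3 nut.py w13; python3 fit.py w13
cat > pos.py <<'E'
from h import *
from workcell import get_obs
o=get_obs();p=o["tool_pos"];q=o["orientation"];w,x,y,z=q
zt=np.array([2*(x*z+w*y),2*(y*z-w*x),1-2*(x*x+y*y)]);t=p+.182*zt
a=.389;O=np.array([.5998,-.0401]);R=np.array([[np.cos(a),-np.sin(a)],[np.sin(a),np.cos(a)]])
print("tcp ref",((p[:2]-O)@R*1000).round(1),"tip ref",((t[:2]-O)@R*1000).round(1),t[2].round(4),"F ref",(o["contact_force"][:2]@R).round(1),o["contact_force"][2].round(1))
E
python3 pos.py
```

```text
handle [ 455.8 -142.7] [35.3  6. ] deg 21.244169235229492
nut px 1899
  edge len 24.6 normal yaw mod60 deg 1.0 dist 5.4
  edge len 20.2 normal yaw mod60 deg 21.5 dist 20.6
  edge len 22.4 normal yaw mod60 deg 22.0 dist 20.2
13.55 [ 0.5383 -0.1071  0.252 ] [ -7.5 -25.8  61.3]
w13 shank y [(-12, -40.8), (-6, -35.0), (0, -35.3), (6, -41.4)] 
 fixed far/near [(-44, 33.4, 14.7), (-36, 33.9, 17.1), (-28, 34.1, 20.9), (-20, 34.1, 15.2), (-12, 30.3, 16.4)] 
 sliding back [(-10, -45.8), (-6, -45.9), (-2, -45.7), (2, -45.8), (6, -44.7), (10, -44.6)]
tcp ref [-82.3 -38.7] tip ref [-80.9 -41.9] 0.07 F ref [-16.7 -21.1] 61.3
```

Request:
apply_moves(
  plan=[
    [[-0.3,-0.3,0,0,0],[-0.4,-0.6,0.05,0,0],[-0.4,-0.9,0.1,0,0],[-0.4,-1.2,0.1,0,0],[-0.4,-1.2,0.1,0,0]],
  ],
)

```text
time_s: 13.97
tool_pos: [0.5297, -0.0896, 0.2473]
orientation: [0.002, 0.982, 0.19, 0.005]
contact_force: [2.6, 2.0, 6.8]
width: 0.0004
grasp_force: 2.9
```

```bash
python3 nut.py w14; python3 fit.py w14;python3 pos.py
```

```text
handle [ 520.  -118.8] [2.7 8.3] deg 16.82225227355957
nut px 500
  edge len 17.4 normal yaw mod60 deg 4.8 dist 14.2
  edge len 19.0 normal yaw mod60 deg 22.7 dist 19.1
14.0167 [ 0.5285 -0.0888  0.2457] [0.8 2.6 4.5]
w14 shank y [(-12, -40.8), (-6, -35.0), (0, -40.4), (6, -41.2)] 
 fixed far/near [(-44, 33.4, 14.5), (-36, 33.9, 16.7), (-28, 33.6, 20.9), (-20, 25.6, 14.3), (4, 35.3, 26.3)] 
 sliding back [(-10, -40.6), (-6, -40.6), (-2, -39.9), (2, -39.8), (6, -39.8), (10, -39.4)]
tcp ref [-84.4 -18.1] tip ref [-83.3 -18.6] 0.0637 F ref [1.8 2.1] 4.5
```

It rolled: the jaw closed about 5 mm and the wrench stayed put. Now the same stroke again, a little more gently at the end.

Request:
apply_moves(
  plan=[
    [[0.1,0,-1,0,0],[0.3,0.5,-3,0,0],[0.55,2,-3,0,0],[0.55,2.5,-2.5,0,0],[0.55,2.5,-1.4,0,0],[0.55,2.5,-0.8,0,0],[0.45,2.5,-0.3,0,0],[0.35,2.5,-0.05,0,0],[0.25,2.2,-0.05,0,0],[0.15,1.8,0,0,0],[0,1.4,0,0,0],[-0.05,1.1,0,0,0],[-0.1,0.8,0,0,0],[-0.1,0.6,0,0,0]],
  ],
)

```text
time_s: 15.18
tool_pos: [0.5341, -0.1019, 0.2519]
orientation: [0.008, 0.982, 0.187, 0.01]
contact_force: [0.6, -16.5, 57.1]
width: 0.0002
grasp_force: 28.2
```

```bash
python3 nut.py w15; python3 fit.py w15;python3 pos.py
```

```text
handle [ 453.7 -137. ] [34.4  5.9] deg 21.275314331054688
nut px 1300
  edge len 21.2 normal yaw mod60 deg 2.7 dist 8.4
  edge len 13.0 normal yaw mod60 deg 23.0 dist 20.4
  edge len 20.8 normal yaw mod60 deg 21.5 dist 20.0
15.2333 [ 0.5336 -0.1003  0.2514] [ -0.5 -10.5  56.7]
w15 shank y [(-12, -40.8), (-6, -35.0), (0, -35.3), (6, -41.2)] 
 fixed far/near [(-44, 33.4, 14.8), (-36, 33.7, 16.8), (-28, 34.1, 20.9), (-20, 33.9, 15.2), (-12, 24.3, 16.1)] 
 sliding back [(-10, -38.2), (-6, -38.0), (-2, -37.8), (2, -37.8), (6, -37.7), (10, -37.7)]
tcp ref [-84.1 -30.6] tip ref [-81.2 -33.6] 0.0695 F ref [-4.4 -9.6] 56.7
```

Request:
apply_moves(
  plan=[
    [[0.1,0,-1,0,0],[0.3,0.5,-3,0,0],[0.65,1.6,-3,0,0],[0.65,2.2,-2.5,0,0],[0.65,2.2,-1.4,0,0],[0.65,2.2,-0.8,0,0],[0.55,2.2,-0.3,0,0],[0.45,2.2,-0.05,0,0],[0.35,1.9,-0.05,0,0],[0.25,1.5,0,0,0],[0.1,1.1,0,0,0],[0.05,0.8,0,0,0],[0,0.5,0,0,0],[0,0.2,0,0,0]],
  ],
)

```text
time_s: 16.4
tool_pos: [0.5359, -0.1069, 0.2517]
orientation: [0.01, 0.982, 0.186, 0.011]
contact_force: [5.8, -33.0, 64.7]
width: 0.0005
grasp_force: 34.1
```

```bash
python3 nut.py w16; python3 fit.py w16;python3 pos.py
```

```text
handle [ 457.  -142.2] [32.7  5.9] deg 21.200294494628906
nut px 1724
  edge len 23.3 normal yaw mod60 deg 1.1 dist 6.1
  edge len 16.3 normal yaw mod60 deg 21.6 dist 20.6
  edge len 21.2 normal yaw mod60 deg 21.7 dist 20.2
16.45 [ 0.5356 -0.1059  0.2519] [  2.5 -27.4  66.8]
w16 shank y [(-12, -40.6), (-6, -34.8), (0, -35.2), (6, -41.2)] 
 fixed far/near [(-44, 33.2, 14.6), (-36, 33.7, 16.8), (-28, 34.0, 20.9), (-20, 34.0, 15.0), (-12, 30.2, 16.4)] 
 sliding back [(-2, -35.9), (2, -35.9), (6, -35.8), (10, -35.5)]
tcp ref [-84.3 -36.6] tip ref [-81.1 -40.8] 0.07 F ref [ -8.1 -26.3] 66.8
```

Request:
apply_moves(
  plan=[
    [[-0.05,-0.2,0,0,0],[-0.05,-0.4,0,0,0],[-0.05,-0.5,0,0,0],[-0.05,-0.5,0,0,0]],
  ],
)

```text
time_s: 16.78
tool_pos: [0.5319, -0.0974, 0.2505]
orientation: [0.006, 0.982, 0.188, 0.009]
contact_force: [-4.2, -17.3, 73.4]
width: 0.0007
grasp_force: 34.4
```

```bash
python3 nut.py w17; python3 fit.py w17;python3 pos.py
```

```text
handle [ 452.5 -132.1] [31.5  4.5] deg 21.52280616760254
nut px 1053
  edge len 20.6 normal yaw mod60 deg 4.4 dist 11.0
  edge len 10.6 normal yaw mod60 deg 22.1 dist 20.7
  edge len 22.1 normal yaw mod60 deg 21.2 dist 20.2
16.8333 [ 0.5319 -0.0972  0.2508] [ -3.1 -15.5  70.4]
w17 shank y [(-12, -40.0), (-6, -34.4), (0, -36.7), (6, -40.6)] 
 fixed far/near [(-44, 32.1, 14.6), (-36, 32.3, 15.5), (-28, 32.5, 19.4), (-20, 32.0, 15.1), (-12, 20.1, 15.6)] 
 sliding back [(-10, -35.0), (-6, -34.9), (-2, -34.8), (2, -34.7), (6, -34.7), (10, -34.6)]
tcp ref [-84.5 -27.1] tip ref [-81.9 -29.9] 0.0689 F ref [ -8.7 -13.1] 70.4
```

Request:
apply_moves(
  plan=[
    [[0.1,0,-1,0,0],[0.3,0.5,-3,0,0],[0.65,1.7,-3,0,0],[0.65,2.3,-2.5,0,0],[0.65,2.3,-1.4,0,0],[0.65,2.3,-0.8,0,0],[0.55,2.3,-0.3,0,0],[0.45,2.3,-0.05,0,0],[0.35,2,-0.05,0,0],[0.25,1.6,0,0,0],[0.1,1.2,0,0,0],[0.05,0.9,0,0,0],[0,0.6,0,0,0],[0,0.3,0,0,0]],
  ],
)

```text
time_s: 18.0
tool_pos: [0.5348, -0.1055, 0.252]
orientation: [0.01, 0.982, 0.186, 0.011]
contact_force: [6.2, -36.4, 65.6]
width: 0.0007
grasp_force: 34.0
```

```bash
python3 nut.py w18; python3 fit.py w18;python3 pos.py
```

```text
handle [ 456.  -140.8] [32.9  5.9] deg 21.162004470825195
nut px 1603
  edge len 22.9 normal yaw mod60 deg 2.3 dist 7.0
  edge len 15.1 normal yaw mod60 deg 21.6 dist 20.6
  edge len 23.2 normal yaw mod60 deg 22.8 dist 19.9
18.05 [ 0.5346 -0.1052  0.2521] [  5.8 -32.8  63.6]
w18 shank y [(-12, -40.5), (-6, -34.8), (0, -34.9), (6, -41.1)] 
 fixed far/near [(-44, 31.1, 14.5), (-36, 31.3, 16.7), (-28, 31.4, 18.3), (-20, 31.4, 15.3), (-12, 28.3, 16.5)] 
 sliding back [(-2, -34.5), (2, -34.3), (6, -34.2), (10, -34.1)]
tcp ref [-85.  -35.5] tip ref [-81.7 -40. ] 0.0702 F ref [ -7.1 -32.6] 63.6
```

Request:
apply_moves(
  plan=[
    [[-0.05,-0.2,0,0,0],[-0.05,-0.4,0,0,0],[-0.05,-0.5,0,0,0]],
  ],
)

```text
time_s: 18.3
tool_pos: [0.5333, -0.1032, 0.2522]
orientation: [0.012, 0.983, 0.185, 0.012]
contact_force: [11.5, -43.4, 57.6]
width: 0.0006
grasp_force: 28.7
```

```bash
python3 nut.py w19; python3 fit.py w19;python3 pos.py; python3 rect.py pics/r2.png w6 w18 w19
```

```text
handle [ 454.7 -139. ] [33.  6.] deg 21.207490921020508
nut px 1436
  edge len 21.6 normal yaw mod60 deg 4.2 dist 8.4
  edge len 13.4 normal yaw mod60 deg 21.3 dist 20.7
  edge len 21.8 normal yaw mod60 deg 21.0 dist 20.2
18.35 [ 0.5333 -0.1033  0.2522] [ 10.2 -41.   58.8]
w19 shank y [(-12, -40.3), (-6, -34.7), (0, -35.0), (6, -40.7)] 
 fixed far/near [(-44, 31.0, 14.8), (-36, 31.2, 16.3), (-28, 31.3, 18.2), (-20, 31.2, 15.2), (-12, 26.0, 16.2)] 
 sliding back [(-6, -34.8), (-2, -34.6), (2, -34.6), (6, -34.5), (10, -34.4)]
tcp ref [-85.5 -33.2] tip ref [-81.9 -38.4] 0.0703 F ref [ -6.1 -41.8] 58.8
(448, 275, 3)
```

View pics/r2.png

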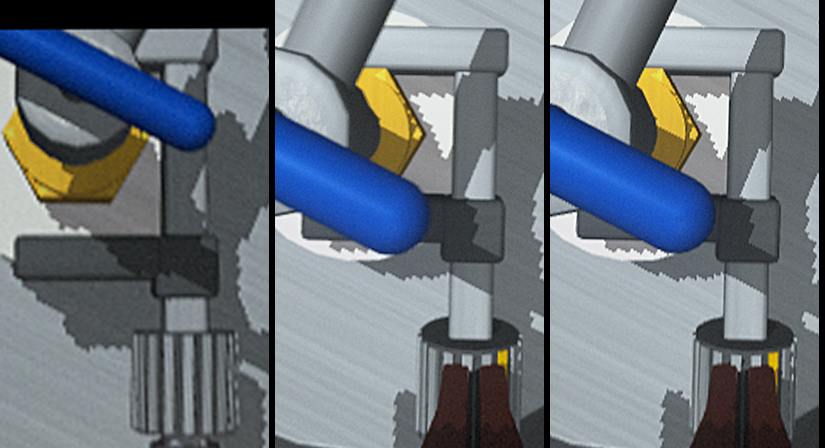

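Panels 2 and 3 show the fixed jaw flush on the nut and the same gap in both. The yellow rib mark on the worm did not move, even at 42 N lateral, so the jaws are snug, and the nut is still at about 21°. Next I'll lift off, move over the handle and measure it.

Request:
apply_moves(
  plan=[
    [[0,0,-1,0,0],[0,0,-4,0,0],[-2,0.6,-8,0,0.3],[-5,1.6,-11,0,0.6],[-7.7,2.2,-11,0,0.6],[-7.7,2.2,-9,0,0.6],[-7.7,2.2,-9,0,0.6]],
  ],
)

```text
time_s: 18.93
tool_pos: [0.4594, -0.1405, 0.3298]
orientation: [-0.001, 0.982, 0.189, -0.003]
contact_force: [-0.2, -0.0, -0.1]
width: 0.0302
grasp_force: 0.0
```

```bash
python3 nut.py w20;python3 - <<'E'
from h import *
c=load("w20.npz");W=world(c);m=red(c,W,(.3,-.3),(.65,.1));P=W[m];print(np.percentile(P[:,2],[5,50,95]).round(4))
from workcell import get_obs
q=get_obs()["orientation"];print("yaw",2*np.arctan2(q[2],q[1]))
E
```

```text
handle [ 476.4 -131.1] [87.2 18.7] deg 21.004682540893555
nut px 193
  edge len 31.3 normal yaw mod60 deg 20.9 dist 14.3
  edge len 22.9 normal yaw mod60 deg 21.8 dist 20.5
18.9833 [ 0.4605 -0.1397  0.3306] [-0.   0.7  0.1]
[0.062  0.0643 0.0656]
yaw 0.38183496886067275
```

Request:
apply_moves(
  plan=[
    [[-0.1,-0.23,4,0.015,0.6],[-0.1,-0.23,8,0.015,0.6],[-0.1,-0.23,10.5,0.015,0.6],[-0.1,-0.23,11.2,0.015,0.6],[-0.1,-0.23,11.2,0.015,0.1],[-0.1,-0.23,11.2,0.015,0.1],[-0.1,-0.23,11.2,0.015,0.1],[-0.1,-0.23,11.2,0.015,0.1]],
  ],
  newtons=25,
)

```text
time_s: 19.65
tool_pos: [0.461, -0.138, 0.2231]
orientation: [0.001, 0.983, 0.183, 0.001]
contact_force: [0.7, -1.1, 0.0]
width: 0.0297
grasp_force: 0.0
```

Run:
```python
from h import *
from workcell import get_obs
o=get_obs();p=o["tool_pos"];q=o["orientation"];yaw=2*np.arctan2(q[2],q[1]);print(p,yaw,o["width"],o["contact_force"])
N=np.array([.5994,-.0413]);r=p[:2]-N
T=[]
for d in np.arange(.05,.71,.05):
    c,s=np.cos(-d),np.sin(-d);T.append((N[0]+c*r[0]-s*r[1],N[1]+s*r[0]+c*r[1],p[2],yaw-d))
rows((*p,yaw),T)
```

```text
[ 0.46100083 -0.13796064  0.22309891] 0.367994727976212 0.0296882164938743 [ 0.73869146 -1.0958963   0.04916327]
[np.float64(-0.18), np.float64(-0.82), np.float64(0.0), np.float64(0.05)]
[np.float64(-0.32), np.float64(-1.66), np.float64(0.0), np.float64(0.1)]
[np.float64(-0.42), np.float64(-2.49), np.float64(0.0), np.float64(0.15)]
[np.float64(-0.48), np.float64(-3.34), np.float64(0.0), np.float64(0.2)]
[np.float64(-0.49), np.float64(-4.18), np.float64(0.0), np.float64(0.25)]
[np.float64(-0.46), np.float64(-5.02), np.float64(0.0), np.float64(0.3)]
[np.float64(-0.39), np.float64(-5.87), np.float64(0.0), np.float64(0.35)]
[np.float64(-0.28), np.float64(-6.7), np.float64(0.0), np.float64(0.4)]
[np.float64(-0.13), np.float64(-7.53), np.float64(0.0), np.float64(0.45)]
[np.float64(0.07), np.float64(-8.35), np.float64(0.0), np.float64(0.5)]
[np.float64(0.31), np.float64(-9.16), np.float64(0.0), np.float64(0.55)]
[np.float64(0.58), np.float64(-9.96), np.float64(0.0), np.float64(0.6)]
[np.float64(0.9), np.float64(-10.74), np.float64(0.0), np.float64(0.65)]
[np.float64(1.25), np.float64(-11.51), np.float64(0.0), np.float64(0.7)]
```

Request:
apply_moves(
  plan=[
    [[0,0,0,0,0.1],[0,0,0,0,0.1],[0,0,0,0,0.1],[-0.09,-0.41,0,0.025,0.1],[-0.18,-0.82,0,0.05,0.1],[-0.32,-1.66,0,0.1,0.1],[-0.42,-2.49,0,0.15,0.1],[-0.48,-3.34,0,0.2,0.1],[-0.49,-4.18,0,0.25,0.1],[-0.46,-5.02,0,0.3,0.1],[-0.39,-5.87,0,0.35,0.1],[-0.28,-6.7,0,0.4,0.1],[-0.13,-7.53,0,0.45,0.1],[0.07,-8.35,0,0.5,0.1],[0.31,-9.16,0,0.55,0.1],[0.58,-9.96,0,0.6,0.1],[0.9,-10.74,0,0.65,0.1],[0.9,-10.74,0,0.65,0.1],[0.9,-10.74,0,0.65,0.1]],
  ],
)

```text
time_s: 21.23
tool_pos: [0.4308, -0.034, 0.2228]
orientation: [-0.0, 0.99, -0.141, 0.002]
contact_force: [-0.1, 3.0, 5.9]
width: 0.0197
grasp_force: 25.0
```

```bash
python3 nut.py w21
cat > sw.py <<'E'
from h import *
from workcell import get_obs
o=get_obs();p=o["tool_pos"];q=o["orientation"];yaw=2*np.arctan2(q[2],q[1]);print(p,"yaw",yaw.round(4),o["width"])
N=np.array([.5994,-.0413]);r=p[:2]-N;t=np.array([r[1],-r[0]])/np.hypot(*r);F=o["contact_force"][:2]
print("radius",np.hypot(*r),"F tangential(cw)",F@t,"radial",F@r/np.hypot(*r),"Mz",o["moment"][2])
T=[]
for d in np.arange(.05,.36,.05):
    c,s=np.cos(-d),np.sin(-d);T.append((N[0]+c*r[0]-s*r[1],N[1]+s*r[0]+c*r[1],p[2],yaw-d))
rows((*p,yaw),T)
E
python3 sw.py
```

```text
handle [447.2 -38.3] [19.7 87.2] deg 73.58179473876953
21.2833 [ 0.4308 -0.034   0.2228] [0.8 1.9 6.4]
[ 0.43082774 -0.03401235  0.22280131] yaw -0.2823 0.01994494092759034
radius 0.16872971182290974 F tangential(cw) 1.9198903512940257 radial -0.7158534862903823 Mz -0.26067813636330306
[np.float64(-0.18), np.float64(-0.82), np.float64(0.0), np.float64(0.05)]
[np.float64(-0.32), np.float64(-1.66), np.float64(0.0), np.float64(0.1)]
[np.float64(-0.41), np.float64(-2.49), np.float64(0.0), np.float64(0.15)]
[np.float64(-0.47), np.float64(-3.34), np.float64(0.0), np.float64(0.2)]
[np.float64(-0.48), np.float64(-4.18), np.float64(0.0), np.float64(0.25)]
[np.float64(-0.45), np.float64(-5.02), np.float64(0.0), np.float64(0.3)]
[np.float64(-0.38), np.float64(-5.86), np.float64(0.0), np.float64(0.35)]
```

Request:
apply_moves(
  plan=[
    [[-0.09,-0.41,0,0.025,0.1],[-0.18,-0.82,0,0.05,0.1],[-0.25,-1.24,0,0.075,0.1],[-0.32,-1.66,0,0.1,0.1],[-0.32,-1.66,0,0.1,0.1],[-0.32,-1.66,0,0.1,0.1]],
  ],
)

```text
time_s: 21.78
tool_pos: [0.4324, -0.0181, 0.2228]
orientation: [0.0, 0.982, -0.19, 0.002]
contact_force: [0.8, -2.0, 6.7]
width: 0.0201
grasp_force: 25.0
```

```bash
python3 nut.py w22;python3 sw.py
```

```text
handle [448.2 -24. ] [19.7 87. ] deg 68.2414321899414
21.8333 [ 0.4324 -0.0181  0.2228] [ 1.7 -2.9  7.3]
[ 0.43237779 -0.01805822  0.22281529] yaw -0.3823 0.01963240339681843
radius 0.16863154905072553 F tangential(cw) -2.64301313342165 radial -2.0869915202714617 Mz 0.06368342601125346
[np.float64(-0.18), np.float64(-0.82), np.float64(0.0), np.float64(0.05)]
[np.float64(-0.32), np.float64(-1.65), np.float64(0.0), np.float64(0.1)]
[np.float64(-0.43), np.float64(-2.49), np.float64(0.0), np.float64(0.15)]
[np.float64(-0.48), np.float64(-3.33), np.float64(0.0), np.float64(0.2)]
[np.float64(-0.5), np.float64(-4.18), np.float64(0.0), np.float64(0.25)]
[np.float64(-0.47), np.float64(-5.02), np.float64(0.0), np.float64(0.3)]
[np.float64(-0.4), np.float64(-5.86), np.float64(0.0), np.float64(0.35)]
```

Total swing is 0.75 rad, with no stop yet. I'll go on in small steps.

Request:
apply_moves(
  plan=[
    [[-0.09,-0.41,0,0.025,0.1],[-0.18,-0.82,0,0.05,0.1],[-0.18,-0.82,0,0.05,0.1]],
  ],
)

```text
time_s: 22.08
tool_pos: [0.4338, -0.0098, 0.2228]
orientation: [0.0, 0.977, -0.215, 0.002]
contact_force: [0.6, -2.2, 7.1]
width: 0.0197
grasp_force: 25.0
```

Request:
apply_moves(
  plan=[
    [[-0.09,-0.41,0,0.025,0.1],[-0.18,-0.82,0,0.05,0.1],[-0.18,-0.82,0,0.05,0.1]],
  ],
)

```text
time_s: 22.33
tool_pos: [0.4356, -0.0016, 0.2228]
orientation: [0.0, 0.971, -0.239, 0.002]
contact_force: [1.2, -1.5, 6.6]
width: 0.02
grasp_force: 25.0
```

```bash
python3 nut.py w23;python3 sw.py
```

```text
handle [450.7  -9.2] [19.6 87.1] deg 62.63575744628906
22.3833 [ 0.4356 -0.0016  0.2228] [ 0.1 -2.7  7.3]
[ 0.43560536 -0.00164395  0.22280017] yaw -0.4825 0.019691150547707512
radius 0.16852681609433462 F tangential(cw) -2.5656298954776617 radial -0.7652884891038119 Mz 0.1421526941087387
[np.float64(-0.18), np.float64(-0.82), np.float64(0.0), np.float64(0.05)]
[np.float64(-0.33), np.float64(-1.65), np.float64(0.0), np.float64(0.1)]
[np.float64(-0.43), np.float64(-2.49), np.float64(0.0), np.float64(0.15)]
[np.float64(-0.49), np.float64(-3.33), np.float64(0.0), np.float64(0.2)]
[np.float64(-0.5), np.float64(-4.17), np.float64(0.0), np.float64(0.25)]
[np.float64(-0.48), np.float64(-5.01), np.float64(0.0), np.float64(0.3)]
[np.float64(-0.41), np.float64(-5.85), np.float64(0.0), np.float64(0.35)]
```

Request:
apply_moves(
  plan=[
    [[-0.09,-0.41,0,0.025,0.1],[-0.18,-0.82,0,0.05,0.1],[-0.18,-0.82,0,0.05,0.1]],
  ],
)

```text
time_s: 22.63
tool_pos: [0.4376, 0.0053, 0.2228]
orientation: [0.001, 0.965, -0.264, 0.001]
contact_force: [0.0, -8.2, 8.3]
width: 0.0201
grasp_force: 25.2
```

Request:
apply_moves(
  plan=[
    [[-0.09,-0.41,0,0.025,0.1],[-0.18,-0.82,0,0.05,0.1],[-0.18,-0.82,0,0.05,0.1]],
  ],
)

```text
time_s: 22.88
tool_pos: [0.4401, 0.012, 0.2228]
orientation: [0.002, 0.958, -0.288, 0.001]
contact_force: [0.2, -13.1, 9.1]
width: 0.02
grasp_force: 25.4
```

```bash
python3 nut.py w24;python3 sw.py|head -2
```

```text
handle [454.4   2.9] [19.6 87.1] deg 57.982261657714844
22.9333 [0.4401 0.012  0.2228] [ -0.9 -13.3  10.2]
[0.4400988  0.01201528 0.22275691] yaw -0.5837 0.020459897568105363
radius 0.16798628384932565 F tangential(cw) -12.872313233279947 radial -3.3313671017025954 Mz 0.663258307102248
```

The force is rising (13 N) while the wrench still gives a little. I'll let go and look at the nut's angle against the wrench.

Run:
```python
from h import *
a=-.57;rows((.4401,.012,.2228,-.5837),[(*(np.array([.5994,-.0413])-.138*np.array([np.cos(a),np.sin(a)])),.40,-.57)])
```

```text
[np.float64(2.43), np.float64(-4.14), -17.72, -0.014]
```

Request:
apply_moves(
  plan=[
    [[0.1,0.4,0,0,0.1],[0.1,0.4,0,0,0.6],[0.1,0.4,0,0,0.6],[0.1,0.4,0,0,0.6],[0.1,0.4,-3,0,0.6],[0.1,0.4,-7,0,0.6],[0.5,0,-11,0,0.6],[1,-1,-15,0,0.6],[2.5,-3,-17.7,0,0.6],[2.5,-3.5,-17.7,0,0.6],[2.5,-3.5,-17.7,0,0.6]],
  ],
)

```text
time_s: 23.85
tool_pos: [0.4806, 0.0318, 0.3999]
orientation: [-0.001, 0.958, -0.286, 0.001]
contact_force: [-0.5, 0.5, -0.3]
width: 0.0527
grasp_force: 0.0
```

```bash
python3 nut.py w25
```

```text
handle [4.533e+02 4.000e-01] [19.3 86.8] deg 59.42618179321289
nut px 791
  edge len 22.0 normal yaw mod60 deg 31.8 dist 18.6
  edge len 22.2 normal yaw mod60 deg 28.9 dist 20.5
  edge len 27.9 normal yaw mod60 deg 32.9 dist 20.9
  edge len 41.3 normal yaw mod60 deg 38.3 dist 3.9
23.9 [0.4794 0.031  0.3982] [-1.2 -0.1 -0.7]
```

Run:
```python
from h import *
c=load("w25.npz");W=world(c);m=red(c,W,(.3,-.3),(.65,.1));P=W[m]
a=np.radians(-30.57);X=np.array([np.cos(a),np.sin(a)]);Y=np.array([-X[1],X[0]])
hc=np.array([.4533,.0004]);O=hc+.146*X+.036*Y;N=np.array([.5994,-.0413]);print("origin",O,"nut in wrench",(N-O)@X*1000,(N-O)@Y*1000)
q=(P[:,:2]-O)@np.c_[X,Y]*1000;t=P[:,2]>.058
A=np.c_[q[t],np.ones(t.sum())];print("handle plane z mm, slopes",np.linalg.lstsq(A,P[t,2]*1000,rcond=None)[0])
Q=(W[...,:2]-O)@np.c_[X,Y]*1000;z=W[...,2]*1000;g=(z>60)&(z<69)
for b in range(-30,18,4):
    k=g&(Q[...,1]>b)&(Q[...,1]<b+4)&(Q[...,0]>-60)
    s=Q[k][:,0]
    if len(s)>5:print(b,"x",np.percentile(s,[2,98]).round(1),len(s),end="; ")
# nut side faces: line fits per height
H=hsv(c);br=(H[...,0]>14)&(H[...,0]<32)&(H[...,1]>110)&(H[...,2]>35)&(np.linalg.norm(W[...,:2]-N,axis=2)<.03)
print()
k=br&(z>64)&(z<69);n=((W[k][:,:2]-N)@np.c_[X,Y]*1000);h=cv2.convexHull(n.astype(np.float32));print("top hull",cv2.approxPolyDP(h,.9,True)[:,0].round(1).tolist())
```

```text
origin [ 0.5973165  -0.04285793] nut in wrench 1.001564071290031 2.4010437435549568
handle plane z mm, slopes [ 1.92254422e-03 -5.28092220e-02  6.23446271e+01]
-30 x [-56.1  26.7] 154; -26 x [-32.6  25.5] 116; -22 x [-32.5  23.2] 128; -18 x [-32.3  -1.6] 89; -14 x [-32.8 -12.2] 95; -10 x [-32.6 -15.2] 103; -6 x [-32.5 -17.3] 87; -2 x [-32.3 -18. ] 84; 2 x [-32.8 -18.4] 86; 6 x [-32.7 -17.2] 92; 10 x [-32.5 -14.8] 102; 14 x [-32.4 -10.2] 63; 
top hull [[0.20000000298023224, -23.299999237060547], [7.0, -20.0], [0.699999988079071, 20.799999237060547], [-1.7999999523162842, 20.899999618530273], [-20.399999618530273, 9.100000381469727], [-20.600000381469727, -13.100000381469727]]
```

```bash
python3 -c "
from workcell import sign_off;print(sign_off())"
```

```text
the job is handed in; nothing more can be done
None
```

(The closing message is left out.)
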